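Clamp the slotted prism plate with the knurled ring on its stud

ROBOT

A 6-joint arm with a two-finger parallel gripper is mounted at the origin on the work surface. World frame = base frame: x ahead of the robot, y to its left, z up, the work surface at z = 0. Lengths are in m, angles in rad, forces in N, time in s.
With the tool pointing down it reaches from about 0.325 to 0.925 m from the base axis. Payload 3.1 kg.
Tool frame: the origin (TCP) lies at the very end of the fingers, on their centre line; the grasp point (between the pads) lies 19 mm behind it; z points along the fingers, y is the direction in which the jaws open and shut (so a half turn about z gives the same grasp; the last joint's range is limited). The gripper opens to 85 mm and grips with 20 to 120 N. Pads are 22 mm wide; open, the fingers measure 114 mm over their backs; the gripper's body (76 mm by 85 mm) begins 54 mm behind the grasp point. The pads swing forward as they close: fully open they stand 13 mm farther back than shut.
Start: joints at [0.993, 0.217, 1.613, -0, 1.311, -0.112], TCP at [0.281, 0.558, 0.205] pointing down, gripper open.
Joint ranges: [-2.75, 2.75], [-0.78, 2.1], [0.31, 2.55], [-1.13, 4.27], [0.13, 2.63], [-2.58, 2.58]. Speed limits (rad/s): [2.79, 2.79, 3.14, 3.14, 3.14, 3.14].

INTERFACE

Orientations are given as a unit quaternion [x, y, z, w].
In Python, from bench import arm gives the robot as it stands.
- The arm moves only by the tool drive_tool, never from a script. Its argument "motion" is a list of rows, each a list of 4 numbers: the shift along the world's x, y, z in cm, then the turn about the world's z in degrees. In form: [[tx, ty, tz, turn], ...]. A call has 1 to 10 rows; each row is the pose to reach, as a shift and turn from the pose commanded when the call began; what a row does not reach only later rows make up. A row lasts 1/12 s, in which the tool goes at most 41.7 mm and 7.16 degrees, less where a joint would pass 70% of its speed; a pose out of reach is approached as far as the arm can. A call with a gripper value outside its range is refused whole. "jaw" is the finger opening in cm, from 0 to 8.54, set as the call begins (left out, the last holds). The fingers move at their own pace and stop on an object; "squeeze" is the grip in N (left out, the last holds). Time passes only in rows, so rows that repeat a pose let the fingers close. It gives the time, the measured TCP pose, the force and the opening at its end, in the units of the state.
- arm.get_state(): the state, without advancing time (a new reading comes with each control period).
- arm.grab_frame(name): name is "scene" or "top" or "wrist"; returns (picture, depth): 400x640x3 uint8, red, green, blue; 400x640 float32, m along the optical axis (not along the pixel's ray), 0 where there is no reading.
- arm.calibration(name): a dict with "fovy" (degrees; the focal length in pixels is half the picture's height over the tangent of half this angle, whatever the lens; pixels are square), "cx", "cy" (the principal point, pixels), "view" (4x4, takes a point from world to camera coordinates). Camera axes: x right, y up, looking along -z (the intrinsics and any distortion apply to the point x, -y, -z); pixel columns grow to the right and rows downward; lengths in m; the calibration is good to about 2 mm. A picture is of the moment at which its call begins: read the wrist's pose just before it. calibration takes no time and is no camera call; for the wrist camera it gives the pose at the moment of the call.
- arm.job_done(): hands the job in, once; it reports no verdict.
The state is a dict: "t": time; "joint_pos": joint angles; "qd": joint speeds; "joint_torque": joint torques, N m; "tool_pos": TCP position; "orientation": TCP orientation; "wrist_force": force on the tool from outside, world axes, zero at the start; "wrist_torque": the same for the moment, N m; "finger_gap": finger opening in m.
Only numpy, scipy, OpenCV 4.12 (cv2) and the standard library are available. Lean on these libraries where they do the work, as an engineer would, in place of code of your own. Each camera call takes 0.05 s, during which the arm holds its last target.

TASK

Put the slotted steel prism plate on the bed of the plate jig and slide it, slot first, under the knurled brass ring until it is fully home against the end stop with the stud in its slot. Then screw the ring down its stud - count on half a turn to a little over one turn - until the resistance clearly rises and the plate is nipped snugly; do not force it, let go, and leave the other things on the bench alone.

Things in the scene. Friction and masses are not known exactly. Their poses are not given: they have to be found in the camera images.
- post (a point): Centre of the upright grip post of the slotted prism plate (loose, bare steel, about 0.28 kg). The post is 24 mm long (along x), 12 mm wide (along y) and stands 44 mm above the plate's upper face; this point is 28 mm above the plate's underside, 22 mm above its upper face. x points along the plate to its slotted end, z up.
- slot (a point): Point in the plate's slot, level with its underside, 78 mm ahead (+x) of the post's centre; on the stud's axis when the plate is home. Axes as the post's. The plate is 6 mm thick, 44 mm wide, 115 mm long: from 15 mm behind the post's centre to 100 mm ahead of it. The slot is 18 mm wide, open at the far end, and begins 68 mm ahead of the post's centre.
- seat (a point): Point on the fixed plate jig where the stud's axis meets the top of the bed, 12 mm above the bench. x points along the bed from its open end to the end stop, which begins 22 mm beyond this point and meets the plate's slotted end. The stud is steel, 14 mm thick, its top about 64 mm above the bed. The plate's post is then 78 mm to -x of this point.
- jig: The plate jig, an aluminium bed 205 x 88 mm, 12 mm thick; origin on the bench under the stud, axes as the seat's. The open bed reaches 160 mm to -x. Steel side rails, 8 mm high and 48 mm apart, run from 30 mm before the stud to the end stop; in front of that, as far as 53 mm before the stud, they flare outwards by 8 mm a side.
- barrel (a point): Point of the jig on the stud's axis, 35 mm above the bed, about mid-height of the knurled brass ring's barrel at the start. The ring: at the bottom a fibre-faced flange 44 mm across, 8 mm high; above it the knurled barrel, 36 mm across, 30 mm high. At the start the flange's underside hangs 8.8 to 12 mm above the bed, 2.8 to 6 mm above the plate when it is in; its height is not reported.
- ring (a joint): Turn of the knurled ring on the stud, rad; grows as it screws down, clockwise from above, 6 mm a turn. Stays where left. It touches the plate after 0.45 to 1 turn (3 to 6.2 rad). The stud is sprung: from then on the ring sinks no more, presses 15 N harder per rad, and turning takes 0.011 Nm more per N than the 0.04 Nm thread drag. Snug is 5 to 20 N; over 40 N is forced.
- blank_plate: Bystander: a steel plate like the slotted one, with the same post, but its far end is whole, with a dark 12 mm spot and no slot. Origin under the post's centre.
- ring_a: Bystander: loose brass retaining ring, 44 mm across, 9 mm high.
- ring_b: Bystander: another such retaining ring.
- ring_c: Bystander: a third such retaining ring.
- eyepiece: Bystander: matte black eyepiece housing, 44 mm across, 58 mm high, origin at the centre of its underside.
- hood: Bystander: copper objective hood, flared, 68 mm across at the rim, 50 mm high, origin at the centre of its underside.
- lens_jig: Bystander, fixed: small lens-holding jig, 80 x 100 mm foot, 57 mm high, with a cream knob on its +y side.
Not all that is in view belongs to the job. What is shaped like the part that bears post but orange or red is not meant.

How it is judged:
By the outcome, as a careful person would: the job done as asked, in the order asked, and still so for the second after the job is handed in, with the robot touching nothing.
It also fails if it takes over 72 s, if anything falls off the work surface, if the arm or the gripper's body presses on something with over 40 N, if the wrist force passes 120 N, or if a joint passes its speed limit or range.

## Working session

There is one attempt and no reset: what is moved stays moved. The work goes in short steps, Python scripts to look and compute and a tool call to move; the robot and the scene stay as the last step left them, time stands still between calls to the robot, and variables do not carry over. Pictures are saved under pics/ and viewed, and the job is handed in when it is done.

Besides the shell and the picture viewer there is one more tool, called after ">>>" as a command line: name --pt "numbers of a row" for each row, then --argument value for the rest. drive_tool: Moves the arm, as the interface text tells. Its arguments: {"type":"object","properties":{"motion":{"type":"array"},"jaw":{"type":"number"},"squeeze":{"type":"number"}},"required":["motion"]}

```bash
ls; mkdir -p pics; cat > h.py <<'E'
import numpy as np, cv2
from bench import arm
def save(n,im): cv2.imwrite('pics/'+n+'.png',im[:,:,::-1])
def cal(name): 
    c=arm.calibration(name); f=200/np.tan(np.radians(c['fovy'])/2); return c,f
E
python3 - <<'E'
from h import *
np.set_printoptions(precision=4,suppress=True)
for n in ['scene','top']:
    p,d=arm.grab_frame(n); save(n+'0',p); np.save(n+'0.npy',d)
    c=arm.calibration(n); print(n,c)
print(arm.get_state())
E
```

```text
pics
scene {'fovy': 54.97998790035874, 'cx': 313.636336801647, 'cy': 205.01705516640342, 'view': array([[ 0.1316,  0.9911, -0.0218, -0.0947],
       [-0.641 ,  0.1018,  0.7607,  0.2909],
       [ 0.7562, -0.0862,  0.6487, -1.5277],
       [ 0.    ,  0.    ,  0.    ,  1.    ]])}
top {'fovy': 47.34750933111442, 'cx': 320.5289935824683, 'cy': 202.80679465344235, 'view': array([[ 0.0115, -0.9998,  0.0154,  0.0189],
       [ 0.9921,  0.0133,  0.1244, -0.534 ],
       [-0.1246,  0.0138,  0.9921, -1.374 ],
       [ 0.    ,  0.    ,  0.    ,  1.    ]])}
{'t': 0.1, 'joint_pos': array([ 0.9928,  0.2177,  1.6148, -0.    ,  1.3113, -0.1122]), 'qd': array([-0.0007, -0.0011, -0.0047,  0.0014,  0.0022, -0.0004]), 'joint_torque': array([ -0.0008, -39.8078, -30.4969,  -0.0003,   0.0043,   0.    ]), 'tool_pos': array([0.2803, 0.5577, 0.2037]), 'orientation': array([ 0.2308,  0.973 , -0.001 , -0.0004]), 'wrist_force': array([ 0.4598, -0.4611, -0.3601]), 'wrist_torque': array([-0.017 , -0.0256,  0.0304]), 'finger_gap': 0.08524067690831119}
```

View pics/scene0.png

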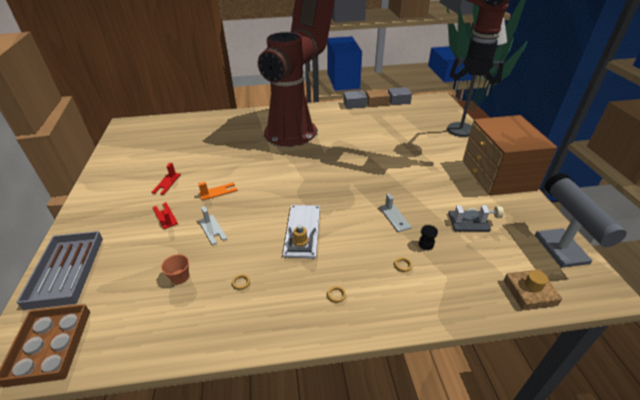

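View pics/top0.png

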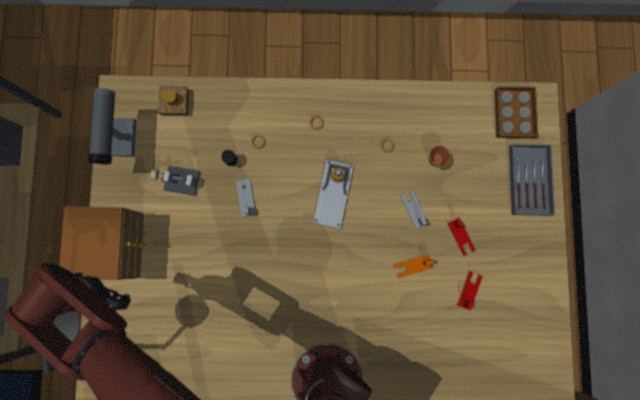

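The slotted plate is at top-view pixel (414,209), fork end up at (408,192). The jig is at (334,194) with the ring at (338,174), and the blank plate at (246,198). I'll measure from the depth image next.

```bash
cat >> h.py <<'E'
def cloud(name,d,c=None):
    c=c or arm.calibration(name); f=200/np.tan(np.radians(c['fovy'])/2)
    v,u=np.mgrid[0:400,0:640]
    P=np.stack([(u-c['cx'])/f*d,-(v-c['cy'])/f*d,-d],-1)
    T=np.linalg.inv(c['view']); return P@T[:3,:3].T+T[:3,3]
def ray(c,u,v,z):
    f=200/np.tan(np.radians(c['fovy'])/2)
    T=np.linalg.inv(c['view']); r=T[:3,:3]@np.array([(u-c['cx'])/f,-(v-c['cy'])/f,-1]); o=T[:3,3]
    return o+r*(z-o[2])/r[2]
E
python3 - <<'E'
from h import *
np.set_printoptions(precision=4,suppress=True)
d=np.load('top0.npy'); im=cv2.imread('pics/top0.png')
W=cloud('top',d)
c=arm.calibration('top')
print('table z', [W[v,u] for u,v in [(300,120),(300,250),(450,200),(380,180)]])
for nm,(u0,u1,v0,v1) in dict(plate=(395,435,180,235),jig=(305,365,150,235),blank=(228,262,172,222)).items():
    w=W[v0:v1,u0:u1]; z=w[...,2]
    hs=cv2.cvtColor(im,cv2.COLOR_BGR2HSV)[v0:v1,u0:u1]
    m=(hs[...,1]<70)
    n,l,s,ce=cv2.connectedComponentsWithStats(m.astype(np.uint8)); k=1+np.argmax(s[1:,4]); m=l==k
    cnt=cv2.findContours(m.astype(np.uint8),0,2)[0][0]
    r=cv2.minAreaRect(cnt); box=cv2.boxPoints(r)+[u0,v0]
    print(nm,s[k],r, 'zmax',z.max()); zz=dict(plate=.006,jig=.012,blank=.006)[nm]
    print(np.array([ray(c,*b,zz) for b in box]))
    for lo,hi in [(0.003,0.015),(.03,.06),(.06,.1)]:
        q=w[(z>lo)&(z<hi)]; print(lo,hi,len(q), q.mean(0) if len(q) else '')
for nm,(u0,u1,v0,v1) in dict(plate=(385,445,175,240),jig=(300,370,145,240)).items():
    cv2.imwrite(f'pics/c_{nm}.png',cv2.resize(im[v0:v1,u0:u1],None,fx=8,fy=8,interpolation=cv2.INTER_NEAREST)[:600])
E
```

```text
table z [array([0.8064, 0.0945, 0.0004]), array([0.3889, 0.0873, 0.0006]), array([ 0.5516, -0.384 ,  0.0062]), array([ 0.6134, -0.1632,  0.0016])]
plate [  5  10  29  39 523] ((19.095890045166016, 28.910959243774414), (37.98711013793945, 15.310708999633789), 65.55604553222656) zmax 1.4293427080036443
[[ 0.566  -0.2234  0.006 ]
 [ 0.5869 -0.2679  0.006 ]
 [ 0.4777 -0.3158  0.006 ]
 [ 0.4573 -0.2717  0.006 ]]
0.003 0.015 827 [ 0.5258 -0.2708  0.0062]
0.03 0.06 43 [ 0.4826 -0.2849  0.0482]
0.06 0.1 0 
jig [   8    9   41   70 1785] ((28.07294464111328, 43.77851867675781), (29.717010498046875, 66.18087005615234), 11.88865852355957) zmax 1.4293427080036443
[[ 0.4724  0.052   0.012 ]
 [ 0.6787  0.0116  0.012 ]
 [ 0.6603 -0.0808  0.012 ]
 [ 0.4544 -0.0388  0.012 ]]
0.003 0.015 1955 [ 0.5626 -0.0139  0.0087]
0.03 0.06 82 [ 0.6182 -0.0232  0.0503]
0.06 0.1 60 [ 0.6226 -0.0243  0.0662]
blank [  7   6  21  40 577] ((17.471555709838867, 25.60065460205078), (37.5627555847168, 15.670638084411621), 79.2156982421875) zmax 1.4293427080036443
[[0.6041 0.2982 0.006 ]
 [0.6142 0.25   0.006 ]
 [0.4974 0.2245 0.006 ]
 [0.4875 0.2722 0.006 ]]
0.003 0.015 730 [0.5565 0.2639 0.0063]
0.03 0.06 42 [0.5095 0.2515 0.0481]
0.06 0.1 0
```

View pics/c_plate.png

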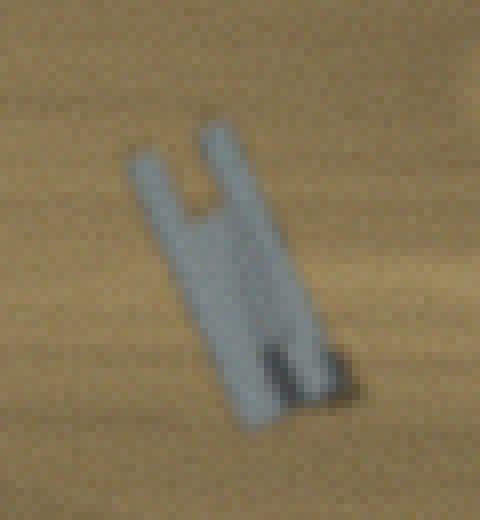

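View pics/c_jig.png

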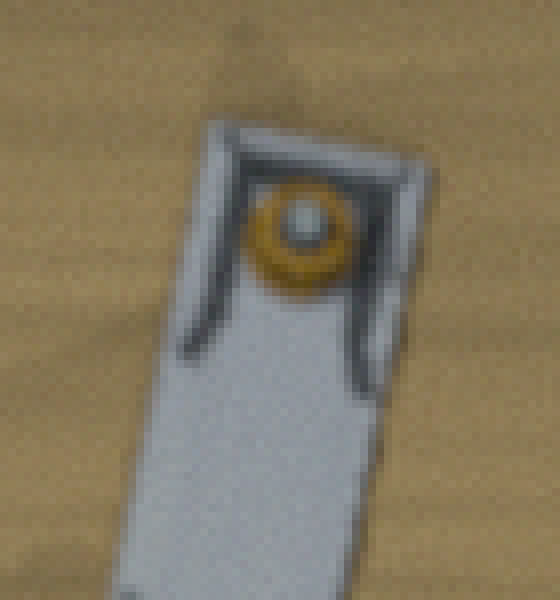

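Both items are consistent with the stated sizes: the plate yaw is about 23.5° with its post near (0.481,-0.286), and the jig yaw is about -11.3° with the stud near (0.622,-0.025). I'll move over the plate for a closer look.

>>> drive_tool --pt "3 -4 0 -7" --pt "6 -7 0 -14" --pt "9 -10 0 -21" --pt "12 -13 0 -28" --pt "14 -16.5 0 -35" --pt "16 -20 0 -42" --pt "17.5 -24 0 -49" --pt "19 -28 0 -56" --pt "20 -32 0 -63" --pt "21 -36 0 -70"

```text
t: 0.93
tool_pos: [0.4887, 0.2047, 0.2044]
orientation: [0.749, 0.662, -0.0, -0.0]
wrist_force: [0.8, -0.3, -0.4]
finger_gap: 0.0854
```

>>> drive_tool --pt "0 -4 0 -7" --pt "0 -8 0 -14" --pt "0 -12 0 -21" --pt "0 -16 0 -28" --pt "0 -20 0 -35" --pt "0 -24 0 -42" --pt "-0.5 -28 0 -49" --pt "-1 -32 0 -55" --pt "-1 -36 0 -60" --pt "-1 -40 0 -60"

```text
t: 1.77
tool_pos: [0.4776, -0.1949, 0.2045]
orientation: [0.98, 0.2, -0.0, -0.0]
wrist_force: [1.4, 0.0, 0.1]
finger_gap: 0.0852
```

>>> drive_tool --pt "0 -4 0 0" --pt "0 -8 0 0" --pt "0 -8.5 0 0" --pt "0 -8.5 0 0"

```text
t: 2.1
tool_pos: [0.4779, -0.2805, 0.2043]
orientation: [0.98, 0.2, -0.0, -0.0]
wrist_force: [-0.2, 0.3, -0.1]
finger_gap: 0.0857
```

```bash
python3 - <<'E'
from h import *
np.set_printoptions(precision=4,suppress=True)
c=arm.calibration('wrist');p,d=arm.grab_frame('wrist'); save('w1',p); np.savez('w1.npz',d=d,view=c['view']); print(c)
s=arm.get_state();print(s['t'],s['tool_pos'],s['orientation'],s['joint_pos'],s['wrist_force'])
E
```

```text
{'fovy': 71.11964832799683, 'cx': 316.5878604209607, 'cy': 204.84219895265716, 'view': array([[ 0.393 , -0.9195, -0.0005, -0.4454],
       [ 0.8862,  0.3789, -0.2666, -0.2826],
       [ 0.2453,  0.1043,  0.9638, -0.4652],
       [ 0.    ,  0.    ,  0.    ,  1.    ]])}
2.15 [ 0.478  -0.2786  0.2042] [ 0.9796  0.2009 -0.0004 -0.0009] [-0.6549  0.0666  1.7836  0.0006  1.2932  0.5111] [1.26   0.1462 1.0014]
```

View pics/w1.png

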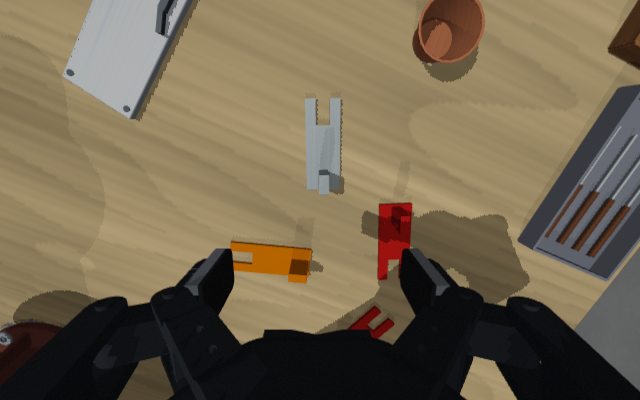

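The wrist view shows the steel plate at about (324,145), slot up, with the post top at (324,180). The orange and red lookalikes are nearby at (270,260) and (395,240).

```bash
cat > m1.py <<'E'
from h import *
np.set_printoptions(precision=4,suppress=True)
z=np.load('w1.npz'); c=arm.calibration('wrist'); c['view']=z['view']; d=z['d']
im=cv2.imread('pics/w1.png'); W=cloud('wrist',d,c)
print('table',W[130,230],W[60,360])
r=np.s_[85:205,290:355]
w=W[r]; h=cv2.cvtColor(im,cv2.COLOR_BGR2HSV)[r]
top=(w[...,2]>.046)&(w[...,2]<.054); q=w[top]; print('posttop n',len(q),q.mean(0),np.median(q,0))
rr=cv2.minAreaRect((q[:,:2]*1000).astype(np.float32)); print(rr)
pm=(h[...,1]<60)&(abs(w[...,2]-.006)<.004); q=w[pm];print(len(q))
rr=cv2.minAreaRect((q[:,:2]*1000).astype(np.float32)); print(rr, cv2.boxPoints(rr))
# red/orange extents
H=cv2.cvtColor(im,cv2.COLOR_BGR2HSV); m=(H[...,1]>180)&(H[...,0]<16)&(W[...,2]>.003)&(W[...,2]<.06)
q=W[m]; dd=np.hypot(*(q[:,:2]-[.481,-.286]).T); i=dd.argsort()[:3]; print(q[i],dd[i])
a=np.radians(-66.5); rel=q[:,:2]-[.481,-.286]; yy=rel@[np.cos(a),np.sin(a)]; xx=rel@[-np.sin(a),np.cos(a)]
k=(abs(xx)<.02); print('in finger lane',np.sort(abs(yy[k]))[:5])
E
python3 m1.py
```

```text
table [ 0.4928 -0.1523 -0.0006] [ 0.6325 -0.2711  0.    ]
posttop n 208 [ 0.4839 -0.2864  0.0494] [ 0.484  -0.2864  0.0495]
((483.7020263671875, -286.55291748046875), (24.39091682434082, 10.680477142333984), 23.26337432861328)
2535
((521.774169921875, -269.57037353515625), (115.79193878173828, 43.95990753173828), 23.673967361450195) [[ 459.9248 -272.6872]
 [ 477.576  -312.9477]
 [ 583.6235 -266.4536]
 [ 565.9723 -226.1931]]
[[ 0.48   -0.3729  0.0065]
 [ 0.4809 -0.373   0.0043]
 [ 0.4778 -0.3732  0.0037]] [0.0869 0.087  0.0873]
in finger lane []
```

>>> drive_tool --pt "0.3 -0.3 -3 0.4" --pt "0.6 -0.7 -6 0.4" --pt "0.6 -0.7 -9 0.4" --pt "0.6 -0.7 -12 0.4" --pt "0.6 -0.7 -13 0.4" --pt "0.6 -0.7 -13 0.4" --pt "0.6 -0.7 -13 0.4" --jaw 5

```text
t: 2.73
tool_pos: [0.4847, -0.284, 0.0751]
orientation: [0.979, 0.206, -0.0, -0.0]
wrist_force: [-0.2, -0.7, -0.1]
finger_gap: 0.0498
```

```bash
python3 - <<'E'
from h import *
np.set_printoptions(precision=4,suppress=True)
c=arm.calibration('wrist');s=arm.get_state();p,d=arm.grab_frame('wrist'); save('w2',p)
W=cloud('wrist',d,c); z=W[...,2]; H=cv2.cvtColor(p,cv2.COLOR_RGB2HSV)
m=(z>.046)&(z<.054)&(H[...,1]<70)&(np.hypot(W[...,0]-.484,W[...,1]+.2865)<.03); q=W[m]
print(len(q),q.mean(0) if len(q) else '', cv2.minAreaRect((q[:,:2]*1000).astype(np.float32)) if len(q) else '')
print(s['t'],s['tool_pos'],s['orientation'],s['wrist_force'],s['finger_gap'])
E
```

```text
508 [ 0.4841 -0.2863  0.0494] ((483.6838073730469, -286.60369873046875), (24.055936813354492, 11.22098159790039), 23.68975067138672)
2.7333 [ 0.4847 -0.284   0.0751] [ 0.9785  0.2062 -0.0002 -0.0004] [-0.1625 -0.7463 -0.0922] 0.04982927497795805
```

View pics/w2.png

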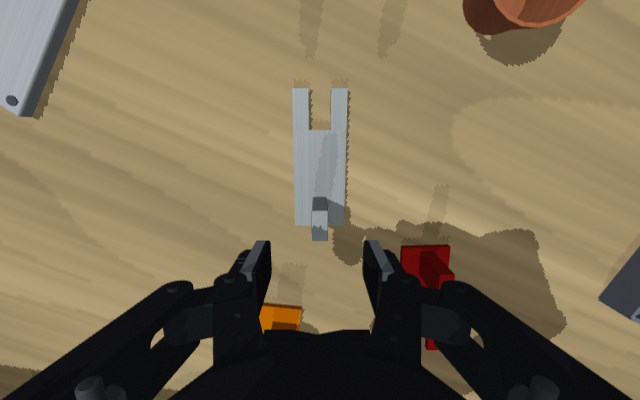

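The post top is at (320,220), between the fingers, with a 2.5 mm offset left to correct. Going down to grip.

>>> drive_tool --pt "-0.05 -0.25 -2 0" --pt "-0.05 -0.25 -4 0" --pt "-0.05 -0.25 -5.5 0" --pt "-0.05 -0.25 -6.3 0" --pt "-0.05 -0.25 -6.3 0" --pt "-0.05 -0.25 -6.3 0"

```text
t: 3.28
tool_pos: [0.4852, -0.2884, 0.0134]
orientation: [0.979, 0.205, 0.001, 0.001]
wrist_force: [0.0, -0.9, 0.8]
finger_gap: 0.0498
```

>>> drive_tool --pt "0 0 0 0" --pt "0 0 0 0" --pt "0 0 0 0" --pt "0 0 0 0" --pt "0 0 0 0" --pt "0 0 0 0" --jaw 0 --squeeze 60

```text
t: 3.78
tool_pos: [0.4848, -0.2881, 0.0132]
orientation: [0.979, 0.205, 0.0, 0.0]
wrist_force: [-0.1, 1.5, 6.1]
finger_gap: 0.01
```

>>> drive_tool --pt "0 0 1.5 0" --pt "0 0 4 0" --pt "0 0 7 0" --pt "0 0 10 0" --pt "0 1.5 11 -3" --pt "0 4 11 -7" --pt "0 7 11 -12" --pt "-0.3 10.5 11 -18" --pt "-0.6 14 11 -24" --pt "-1 17.5 11 -30" --squeeze 80

```text
t: 4.62
tool_pos: [0.473, -0.1112, 0.1211]
orientation: [0.998, -0.058, -0.001, -0.0]
wrist_force: [0.9, 0.4, -2.2]
finger_gap: 0.0094
```

>>> drive_tool --pt "-0.3 3.5 0 -4" --pt "-0.5 7 0 -5" --pt "-0.5 10 0 -5" --pt "-0.5 11.7 0 -5" --pt "-0.5 11.7 0 -5" --pt "-0.5 11.7 0 -5" --pt "-0.5 11.7 0 -5"

```text
t: 5.2
tool_pos: [0.4687, 0.0038, 0.1215]
orientation: [0.995, -0.098, -0.0, 0.0]
wrist_force: [-0.3, 0.1, -3.5]
finger_gap: 0.0095
```

```bash
python3 - <<'E'
from h import *
np.set_printoptions(precision=4,suppress=True)
c=arm.calibration('wrist');s=arm.get_state();p,d=arm.grab_frame('wrist'); save('w3',p); np.savez('w3.npz',d=d,view=c['view'])
print(s['t'],s['tool_pos'],s['orientation'],s['wrist_force'],s['finger_gap'])
p,d=arm.grab_frame('scene'); save('s3',p[120:320,120:440].repeat(2,0).repeat(2,1))
E
```

```text
5.2 [0.4687 0.0038 0.1215] [ 0.9952 -0.0982 -0.0003  0.0004] [-0.2506  0.1278 -3.4561] 0.00946207868338923
```

View pics/w3.png

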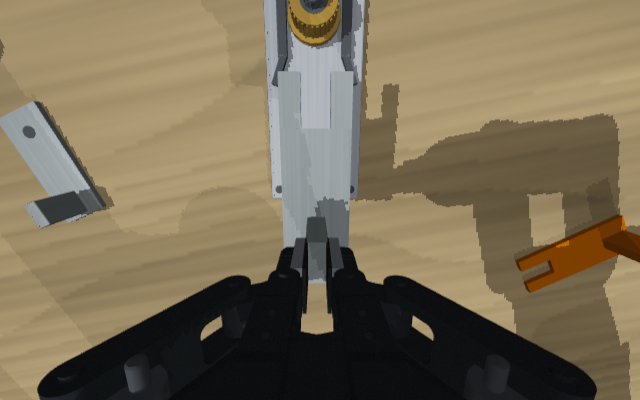

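View pics/s3.png

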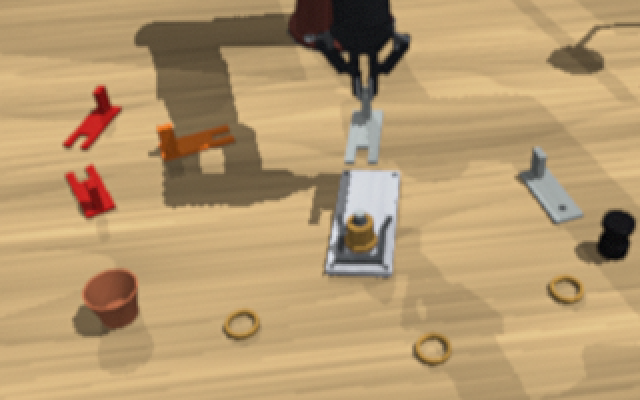

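The plate is held level, slot toward the ring: its fork tips are at (290,72) and (341,72), and the ring is at (315,20). Next I'll measure the plate and jig axes from this frame.

```bash
cat > m3.py <<'E'
import sys
from h import *
np.set_printoptions(precision=4,suppress=True)
z=np.load('w3.npz'); c=arm.calibration('wrist'); c['view']=z['view']; W=cloud('wrist',z['d'],c)
Z=W[...,2]; print('table',Z[200,200],Z[100,200])
def fit(mask,rows,nm):
    L=[];R=[]
    for v in rows:
        u=np.flatnonzero(mask[v]); 
        if len(u)>5: L.append(W[v,u[0]]);R.append(W[v,u[-1]])
    L=np.array(L);R=np.array(R)
    for s,Q in (('L',L),('R',R)):
        k=np.polyfit(Q[:,0],Q[:,1],1); print(nm,s,'yaw',np.degrees(np.arctan(k[0])),'mean',Q.mean(0))
    M=(L+R)/2;k=np.polyfit(M[:,0],M[:,1],1);print(nm,'mid yaw',np.degrees(np.arctan(k[0])),'mean',M.mean(0),'w',np.linalg.norm(R-L,axis=1).mean())
near=(np.abs(W[...,1]-.0)<.12)
pl=near&(Z>.095)&(Z<.13); pl[:, :275]=0; pl[:,360:]=0
q=W[pl&(np.arange(400)[:,None]<200)]; A=np.c_[q[:,:2],np.ones(len(q))]; k=np.linalg.lstsq(A,q[:,2],rcond=None)[0]; print('plate plane',k,'z mean',q[:,2].mean())
fit(pl,range(80,120),'prongs'); fit(pl,range(140,200),'body')
# slot inner edges
L=[];
for v in range(80,122):
    u=np.flatnonzero(pl[v]); g=np.argmax(np.diff(u)); a,b=W[v,u[g]],W[v,u[g+1]]; L.append(np.r_[(a+b)/2,np.linalg.norm(a-b)])
L=np.array(L); print('slot mid',L.mean(0),L[0],L[-1])
bed=near&(abs(Z-.012)<.004); bed[:,:250]=0;bed[:,380:]=0
fit(bed,range(100,185),'bed')
r=W[:70]; m=(Z[:70]>.05)&(Z[:70]<.09); q=r[m]; print('ring/stud',len(q),q.min(0),q.max(0))
k=(q[:,2]>.071); print('studtop',k.sum(),q[k].mean(0) if k.any() else '')
E
python3 m3.py
```

```text
table -0.0007122354903592032 -0.0003873286552479316
plate plane [-0.0035  0.0157  0.1155] z mean 0.113554407208558
prongs L yaw -10.991793501085851 mean [0.5545 0.0098 0.1137]
prongs R yaw -11.497520752944956 mean [ 0.5461 -0.0328  0.1132]
prongs mid yaw -11.24951277276938 mean [ 0.5503 -0.0115  0.1135] w 0.04340237063080121
body L yaw -10.854648047130723 mean [0.5136 0.0178 0.114 ]
body R yaw -10.88062491376544 mean [ 0.5051 -0.0247  0.1134]
body mid yaw -10.86884342186723 mean [ 0.5094 -0.0035  0.1137] w 0.04334250686991874
slot mid [ 0.55   -0.0114  0.1111  0.0182] [ 0.5618 -0.0137  0.1073  0.0181] [ 0.5385 -0.0087  0.1124  0.0189]
bed L yaw -11.086910537339898 mean [0.5294 0.0382 0.0108]
bed R yaw -11.199979144499705 mean [ 0.5126 -0.0468  0.0107]
bed mid yaw -11.144269594082933 mean [ 0.521  -0.0043  0.0107] w 0.08664109087428368
ring/stud 1172 [ 0.6041 -0.0424  0.05  ] [ 0.6258 -0.006   0.072 ]
studtop 8 [ 0.6161 -0.0225  0.0716]
```

>>> drive_tool --pt "0 0.15 -3 -0.1" --pt "0 0.15 -6 -0.1" --pt "0 0.15 -8 -0.1" --pt "0 0.15 -9 -0.1" --pt "0 0.15 -9.2 -0.1" --pt "0 0.15 -9.2 -0.1" --pt "0 0.15 -9.2 -0.1"

```text
t: 5.88
tool_pos: [0.4706, 0.0052, 0.0311]
orientation: [0.995, -0.1, 0.001, 0.0]
wrist_force: [1.1, -0.3, -1.7]
finger_gap: 0.009
```

>>> drive_tool --pt "0 0 -0.1 0" --pt "0 0 -0.2 0" --pt "0 0 -0.3 0" --pt "0 0 -0.35 0" --pt "0 0 -0.35 0" --pt "0 0 -0.35 0"

```text
t: 6.38
tool_pos: [0.4691, 0.0058, 0.0265]
orientation: [0.995, -0.099, 0.0, 0.0]
wrist_force: [0.4, 0.0, -1.7]
finger_gap: 0.0095
```

```bash
python3 - <<'E'
from h import *
np.set_printoptions(precision=4,suppress=True)
c=arm.calibration('wrist');s=arm.get_state();p,d=arm.grab_frame('wrist'); save('w4',p); np.savez('w4.npz',d=d,view=c['view'])
print(s['t'],s['tool_pos'],s['orientation'],s['wrist_force'],s['wrist_torque'],s['finger_gap'])
E
```

```text
6.3833 [0.4691 0.0058 0.0265] [ 0.9951 -0.0992  0.0001  0.    ] [ 0.3661  0.0104 -1.7166] [-0.037   0.0332  0.008 ] 0.009476678687062902
```

View pics/w4.png

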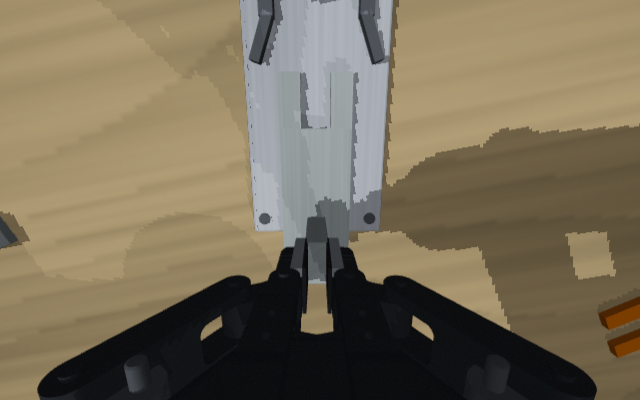

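The plate is centred between the flared rails: its mid column is 318 and the bed's is 317.5. I'll lower it to contact.

>>> drive_tool --pt "0 0 -0.05 0" --pt "0 0 -0.1 0" --pt "0 0 -0.15 0" --pt "0 0 -0.15 0"

```text
t: 6.77
tool_pos: [0.4691, 0.006, 0.0253]
orientation: [0.995, -0.099, -0.0, -0.0]
wrist_force: [-1.9, 0.4, 3.2]
finger_gap: 0.0095
```

>>> drive_tool --pt "0.5 -0.1 0 0" --pt "1.0 -0.2 0 0" --pt "1.5 -0.3 0 0" --pt "2.0 -0.4 0 0" --pt "2.5 -0.5 0 0" --pt "3.0 -0.6 0 0" --pt "3.5 -0.7 0 0" --pt "4.0 -0.8 0 0" --pt "4.0 -0.8 0 0"

```text
t: 7.52
tool_pos: [0.5111, -0.0027, 0.0253]
orientation: [0.995, -0.099, 0.001, 0.0]
wrist_force: [0.3, 0.6, 1.3]
finger_gap: 0.0091
```

```bash
python3 - <<'E'
from h import *
np.set_printoptions(precision=4,suppress=True)
c=arm.calibration('wrist');s=arm.get_state();p,d=arm.grab_frame('wrist'); save('w5',p); np.savez('w5.npz',d=d,view=c['view'])
print(s['t'],s['tool_pos'],s['orientation'],s['wrist_force'],s['wrist_torque'],s['finger_gap'])
E
```

```text
7.5167 [ 0.5111 -0.0027  0.0253] [ 0.9951 -0.0993  0.0015  0.0001] [0.3021 0.5923 1.2617] [-0.0433  0.0019 -0.0073] 0.0090510883252057
```

View pics/w5.png

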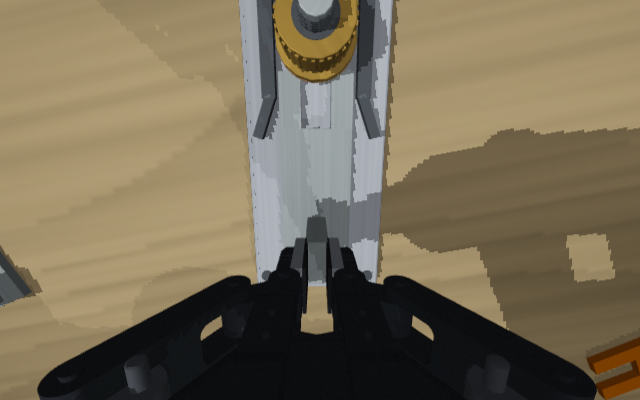

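The prongs are between the rails and under the flange, centred at column 317. I'll keep sliding.

>>> drive_tool --pt "0.5 -0.1 0 0" --pt "1.0 -0.2 0 0" --pt "1.5 -0.3 0 0" --pt "2.0 -0.4 0 0" --pt "2.4 -0.47 0 0" --pt "2.8 -0.55 0 0" --pt "3.2 -0.63 0 0" --pt "3.2 -0.63 0 0"

```text
t: 8.23
tool_pos: [0.5417, -0.0087, 0.0252]
orientation: [0.995, -0.099, 0.0, 0.0]
wrist_force: [-0.9, 0.3, 4.3]
finger_gap: 0.0093
```

>>> drive_tool --pt "0.1 -0.02 0 0" --pt "0.2 -0.04 0 0" --pt "0.3 -0.06 0 0" --pt "0.4 -0.08 0 0" --pt "0.4 -0.08 0 0"

```text
t: 8.65
tool_pos: [0.5443, -0.0091, 0.0251]
orientation: [0.995, -0.099, -0.001, -0.0]
wrist_force: [-3.5, 0.6, 5.9]
finger_gap: 0.0093
```

>>> drive_tool --pt "0.1 -0.02 0 0" --pt "0.2 -0.04 0 0" --pt "0.2 -0.04 0 0"

```text
t: 8.9
tool_pos: [0.5463, -0.0095, 0.0252]
orientation: [0.995, -0.099, -0.001, -0.0]
wrist_force: [-4.1, 0.9, 6.7]
finger_gap: 0.0094
```

>>> drive_tool --pt "0.1 -0.02 0 0" --pt "0.2 -0.04 0 0" --pt "0.2 -0.04 0 0"

```text
t: 9.15
tool_pos: [0.5478, -0.0098, 0.0251]
orientation: [0.995, -0.099, -0.002, -0.0]
wrist_force: [-5.3, 1.6, 7.5]
finger_gap: 0.0099
```

>>> drive_tool --pt "0.1 -0.02 0 0" --pt "0.2 -0.04 0 0" --pt "0.2 -0.04 0 0"

```text
t: 9.4
tool_pos: [0.5477, -0.0098, 0.0251]
orientation: [0.995, -0.099, -0.004, -0.0]
wrist_force: [-10.9, 1.6, 13.7]
finger_gap: 0.0095
```

```bash
python3 - <<'E'
from h import *
np.set_printoptions(precision=4,suppress=True)
c=arm.calibration('wrist');s=arm.get_state();p,d=arm.grab_frame('wrist'); save('w6',p); np.savez('w6.npz',d=d,view=c['view'])
print(s['t'],s['tool_pos'],s['orientation'],s['wrist_force'],s['wrist_torque'],s['finger_gap'])
W=cloud('wrist',d,c);Z=W[...,2]
m=(abs(Z-.062)<.003)&(np.hypot(W[...,0]-.547,W[...,1]+.01)<.03); q=W[m]; print('post',len(q),q.mean(0),cv2.minAreaRect((q[:,:2]*1000).astype(np.float32)))
m=(Z>.073)&(Z<.08)&(np.hypot(W[...,0]-.622,W[...,1]+.025)<.02); q=W[m]; print('stud',len(q),q.mean(0),q.min(0),q.max(0))
E
```

```text
9.4 [ 0.5477 -0.0098  0.0251] [ 0.9951 -0.0991 -0.0041 -0.0003] [-10.9095   1.5779  13.7135] [ 0.1986  1.6272 -0.0928] 0.009457379349956406
post 1016 [ 0.5498 -0.0101  0.0616] ((551.26806640625, -12.450319290161133), (28.424091339111328, 29.73435401916504), 25.060659408569336)
stud 939 [ 0.6231 -0.0246  0.0745] [ 0.6165 -0.0314  0.073 ] [ 0.6299 -0.0178  0.0764]
```

View pics/w6.png

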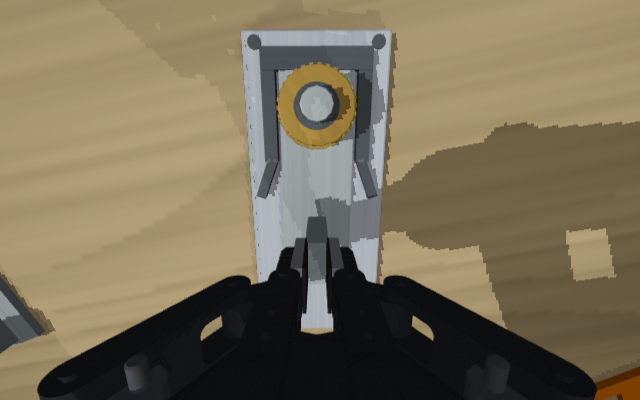

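>>> drive_tool --pt "0.1 -0.02 0.05 0" --pt "0.1 -0.02 0.05 0"

```text
t: 9.62
tool_pos: [0.5476, -0.0098, 0.0251]
orientation: [0.995, -0.099, -0.005, -0.0]
wrist_force: [-10.6, 1.1, 12.9]
finger_gap: 0.0093
```

>>> drive_tool --pt "0 0 0 0" --pt "0 0 0 0" --pt "0 0 0 0" --pt "0 0 0 0" --jaw 4

```text
t: 9.95
tool_pos: [0.5526, -0.0109, 0.0253]
orientation: [0.995, -0.099, 0.001, 0.0]
wrist_force: [0.5, 0.1, -0.4]
finger_gap: 0.0399
```

>>> drive_tool --pt "0 0 2 0" --pt "0 0 5 0" --pt "0 0 8 0" --pt "0 0 11 0" --pt "0 0 11 0" --pt "0 0 11 0"

```text
t: 10.45
tool_pos: [0.5547, -0.0112, 0.1383]
orientation: [0.995, -0.099, 0.003, 0.0]
wrist_force: [-0.2, -0.5, -0.2]
finger_gap: 0.0397
```

```bash
cat > m7.py <<'E'
import sys
from h import *
np.set_printoptions(precision=4,suppress=True)
n=sys.argv[1]
c=arm.calibration('wrist');s=arm.get_state();p,d=arm.grab_frame('wrist'); save(n,p); np.savez(n+'.npz',d=d,view=c['view'])
print(s['t'],s['tool_pos'],s['orientation'],s['joint_pos'],s['wrist_force'],s['wrist_torque'],s['finger_gap'])
W=cloud('wrist',d,c);Z=W[...,2]; H=cv2.cvtColor(p,cv2.COLOR_RGB2HSV)
m=(abs(Z-.062)<.003)&(np.hypot(W[...,0]-.547,W[...,1]+.01)<.022)&(H[...,1]<60)&(H[...,2]>60); q=W[m]
if len(q): print('post',len(q),q.mean(0),cv2.minAreaRect((q[:,:2]*1000).astype(np.float32)))
m=(Z>.073)&(Z<.08)&(np.hypot(W[...,0]-.622,W[...,1]+.025)<.02); q=W[m]; 
if len(q): print('stud',len(q),q.mean(0),q.min(0),q.max(0))
b=(H[...,0]>12)&(H[...,0]<28)&(H[...,1]>150)&(np.hypot(W[...,0]-.623,W[...,1]+.025)<.026)&(Z>.02)
q=W[b]; print('brass z hist',np.histogram(q[:,2],bins=np.arange(.02,.066,.002)))
if len(q): k=q[:,2]>np.percentile(q[:,2],95)-.002; t=q[k]; print('ring top',t.mean(0),(t.min(0)+t.max(0))/2,np.median(t[:,2]))
E
python3 m7.py w7
```

```text
10.45 [ 0.5547 -0.0112  0.1383] [ 0.9951 -0.0993  0.0034  0.0002] [-0.1466  0.1315  1.8435  0.      1.1599  1.623 ] [-0.1726 -0.5201 -0.1772] [-0.0388  0.002   0.0154] 0.03966431923882106
post 322 [ 0.5477 -0.01    0.0614] ((547.5916137695312, -10.075851440429688), (11.1400785446167, 23.292959213256836), 78.59392547607422)
stud 232 [ 0.6234 -0.0244  0.0744] [ 0.6165 -0.0312  0.0731] [ 0.6298 -0.0178  0.0758]
brass z hist (array([  0,   0,   0,  36,  99,   1,   0,   0,   0,   0,   0,   0,   0,
         0,   0,   0,   0,  13, 362, 520,   3,   0]), array([0.02 , 0.022, 0.024, 0.026, 0.028, 0.03 , 0.032, 0.034, 0.036,
       0.038, 0.04 , 0.042, 0.044, 0.046, 0.048, 0.05 , 0.052, 0.054,
       0.056, 0.058, 0.06 , 0.062, 0.064]))
ring top [ 0.6241 -0.0247  0.0635] [ 0.6231 -0.0246  0.1824] 0.05830657924577176
```

View pics/w7.png

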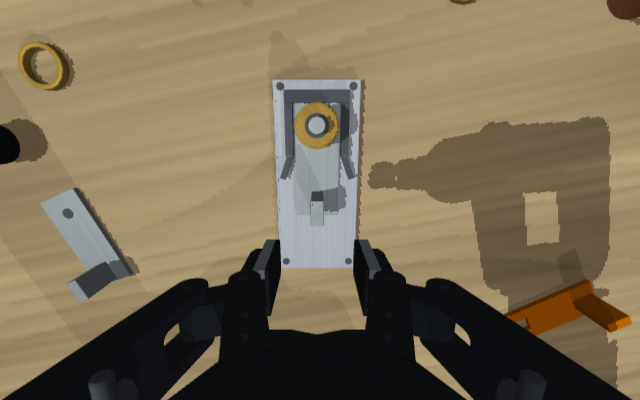

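The plate is home: post to stud measures 77.2 mm against a nominal 78, with no gap to the stop at row 95 of the wrist image. The ring top is at about z 0.060, so touch should come at about 0.65 turn. I'll move over the ring and wind the wrist back so it has the full turning range.

>>> drive_tool --pt "1 -0.2 -0.5 7" --pt "2.5 -0.5 -1 14" --pt "4 -0.8 -1 21" --pt "5.5 -1.1 -1 28" --pt "6.8 -1.3 -1 35" --pt "6.8 -1.3 -1 42" --pt "6.8 -1.3 -1 49" --pt "6.8 -1.3 -1 56" --pt "6.8 -1.3 -1 63" --pt "6.8 -1.3 -1 70" --jaw 5.5

```text
t: 11.33
tool_pos: [0.6183, -0.0235, 0.1224]
orientation: [0.871, 0.492, -0.002, -0.001]
wrist_force: [0.1, -0.4, 0.8]
finger_gap: 0.0554
```

>>> drive_tool --pt "0 0 0 7" --pt "0 0 0 14" --pt "0 0 0 21" --pt "0 0 0 28" --pt "0 0 0 35" --pt "0 0 0 42" --pt "0 0 0 49" --pt "0 0 0 56" --pt "0 0 0 63" --pt "0 0 0 70"

```text
t: 12.17
tool_pos: [0.6183, -0.0235, 0.1224]
orientation: [0.431, 0.902, -0.001, -0.002]
wrist_force: [0.6, -0.8, 0.4]
finger_gap: 0.0551
```

>>> drive_tool --pt "0 0 0 7" --pt "0 0 0 14" --pt "0 0 0 21" --pt "0 0 0 28" --pt "0 0 0 35" --pt "0 0 0 42" --pt "0 0 0 49" --pt "0 0 0 56" --pt "0 0 0 63" --pt "0 0 0 70"

```text
t: 13.0
tool_pos: [0.6183, -0.0235, 0.1224]
orientation: [-0.165, 0.986, 0.001, -0.002]
wrist_force: [-0.1, -0.8, 0.1]
finger_gap: 0.0549
```

>>> drive_tool --pt "0 0 0 7" --pt "0 0 0 14" --pt "0 0 0 20" --pt "0 0 0 20" --pt "0 0 0 20"

```text
t: 13.42
tool_pos: [0.6187, -0.0235, 0.1232]
orientation: [-0.329, 0.944, 0.001, -0.002]
wrist_force: [-0.3, 0.5, -0.1]
finger_gap: 0.0551
```

```bash
python3 m7.py w8
```

```text
13.4167 [ 0.6187 -0.0235  0.1232] [-0.3293  0.9442  0.0008 -0.0016] [-0.1513  0.2858  1.6905  0.      1.1689 -2.3933] [-0.317   0.4883 -0.0935] [ 0.0162  0.046  -0.0296] 0.05510112713777629
post 449 [ 0.5465 -0.0102  0.0614] ((546.5010375976562, -9.902627944946289), (12.17519474029541, 24.053544998168945), 78.8970947265625)
stud 208 [ 0.6226 -0.0249  0.0743] [ 0.616  -0.0317  0.0731] [ 0.6293 -0.0183  0.0763]
brass z hist (array([  0,   0,   5,  86, 150,  14,  15,  11,  18,   8,  18,  16,  14,
        18,  21,  18,  22,  34, 273, 486,   4,   0]), array([0.02 , 0.022, 0.024, 0.026, 0.028, 0.03 , 0.032, 0.034, 0.036,
       0.038, 0.04 , 0.042, 0.044, 0.046, 0.048, 0.05 , 0.052, 0.054,
       0.056, 0.058, 0.06 , 0.062, 0.064]))
ring top [ 0.6214 -0.0262  0.0612] [ 0.6225 -0.0266  0.1443] 0.058352623547267904
```

View pics/w8.png

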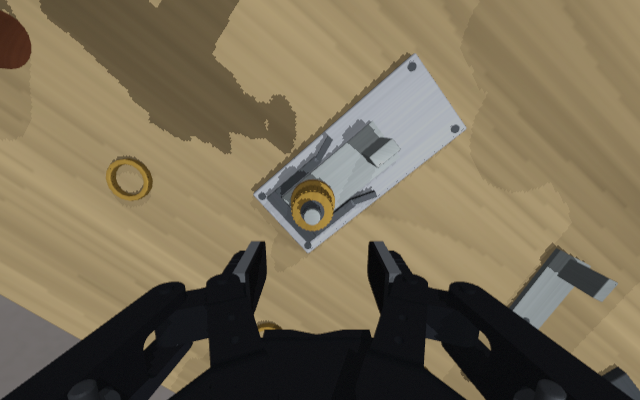

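Two opposite views put the stud at (0.6234,-0.0244) and (0.6226,-0.0249), so I'm using (0.623,-0.0247). Descending over the ring.

>>> drive_tool --pt "0.43 -0.12 -1 0" --pt "0.43 -0.12 -3 0" --pt "0.43 -0.12 -5 0" --pt "0.43 -0.12 -7 0" --pt "0.43 -0.12 -8.5 0" --pt "0.43 -0.12 -9 0" --pt "0.43 -0.12 -9 0" --pt "0.43 -0.12 -9 0"

```text
t: 14.13
tool_pos: [0.6245, -0.025, 0.0351]
orientation: [-0.33, 0.944, 0.0, -0.0]
wrist_force: [0.3, 0.8, -0.2]
finger_gap: 0.0552
```

>>> drive_tool --pt "0 0 0 0" --pt "0 0 0 0" --pt "0 0 0 0" --pt "0 0 0 0" --pt "0 0 0 0" --jaw 2.5 --squeeze 35

```text
t: 14.55
tool_pos: [0.6248, -0.025, 0.0361]
orientation: [-0.331, 0.944, -0.0, 0.001]
wrist_force: [0.8, 0.2, -0.9]
finger_gap: 0.0249
```

```bash
cat > st.py <<'E'
from h import *
np.set_printoptions(precision=4,suppress=True)
s=arm.get_state();print(s['t'],s['tool_pos'],s['orientation'],'j',s['joint_pos'],'F',s['wrist_force'],'T',s['wrist_torque'],s['finger_gap'],'jt6',s['joint_torque'][5])
E
python3 st.py
```

```text
14.55 [ 0.6248 -0.025   0.0361] [-0.3306  0.9438 -0.0003  0.0005] j [-0.1521  0.4042  1.7198 -0.      1.0164 -2.3968] F [ 0.8211  0.2163 -0.9302] T [ 0.0468  0.0029 -0.0025] 0.024858453538409337 jt6 0.0004567769974528346
```

The fingers closed to 25 mm, less than the 36 mm barrel, so they are not on it. I'll look before doing anything else.

```bash
python3 m7.py w9; python3 - <<'E'
from h import *
p,d=arm.grab_frame('scene'); q=p[180:280,240:380]; cv2.imwrite('pics/s9.png',cv2.resize(q[:,:,::-1],None,fx=5,fy=5,interpolation=cv2.INTER_CUBIC))
E
```

```text
14.55 [ 0.6248 -0.025   0.0361] [-0.3306  0.9438 -0.0003  0.0005] [-0.1521  0.4042  1.7198 -0.      1.0164 -2.3968] [ 0.8211  0.2163 -0.9302] [ 0.0468  0.0029 -0.0025] 0.024858453538409337
post 1147 [ 0.5465 -0.0103  0.0614] ((546.555908203125, -9.87077808380127), (12.515362739562988, 24.203147888183594), 78.27973175048828)
stud 740 [ 0.6209 -0.0255  0.0751] [ 0.6037 -0.0445  0.073 ] [ 0.6405 -0.0081  0.08  ]
brass z hist (array([  0,  15,  25, 209, 330,  38,  40,  47,  47,  40,  45,  50,  49,
        52,  59,  53,  67,  82, 458, 791,   2,   9]), array([0.02 , 0.022, 0.024, 0.026, 0.028, 0.03 , 0.032, 0.034, 0.036,
       0.038, 0.04 , 0.042, 0.044, 0.046, 0.048, 0.05 , 0.052, 0.054,
       0.056, 0.058, 0.06 , 0.062, 0.064]))
ring top [ 0.6198 -0.0284  0.0584] [ 0.6224 -0.0254  0.0621] 0.05830388885847626
```

View pics/w9.png

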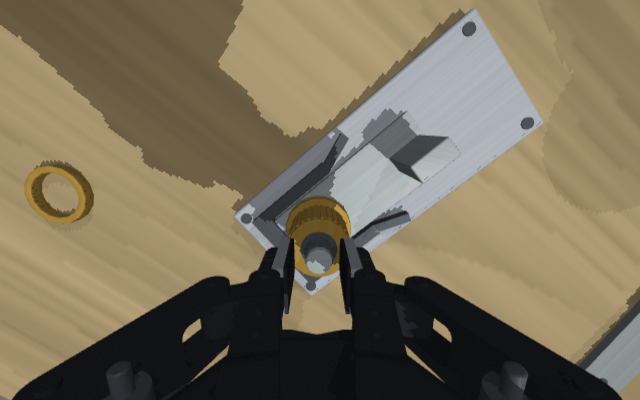

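View pics/s9.png

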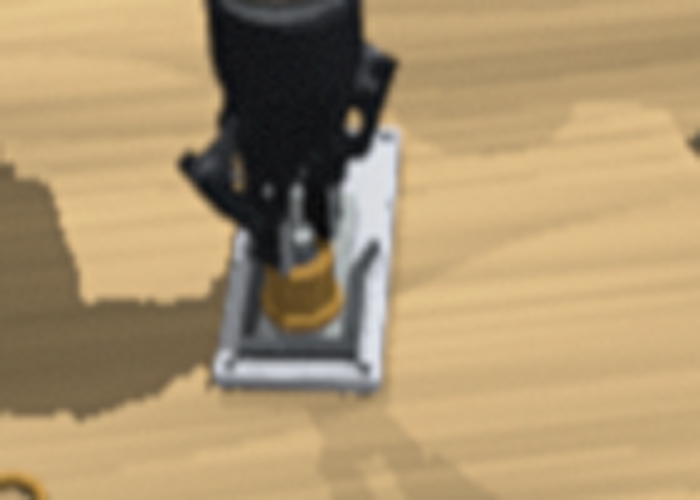

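```bash
python3 - <<'E'
from h import *
np.set_printoptions(precision=4,suppress=True)
z=np.load('w9.npz'); c=arm.calibration('wrist'); c['view']=z['view']; W=cloud('wrist',z['d'],c)
f=200/np.tan(np.radians(c['fovy'])/2)
def pj(P):
    q=c['view']@np.r_[P,1]; return c['cx']+f*q[0]/-q[2], c['cy']-f*q[1]/-q[2]
tcp=np.array([.6248,-.025,.0361])
print('tcp px',pj(tcp),'grasp px',pj(tcp+[0,0,.019]))
yd=np.array([2*-.3306*.9438,2*.9438**2-1,0]); xd=np.array([2*.3306**2-1,2*-.3306*.9438,0]); print(xd,yd)
for u,v in [(283,242),(290,245),(290,270),(290,300),(275,260),(347,245),(342,245),(341,270),(342,300),(360,260),(318,220),(318,205),(318,240),(318,262),(300,245)]:
    P=W[v,u]; r=P-tcp; print((u,v),P,'tool x,y,z-up',r@xd,r@yd,r[2])
im=cv2.imread('pics/w9.png'); cv2.imwrite('pics/w9c.png',cv2.resize(im[180:330,230:410],None,fx=4,fy=4,interpolation=cv2.INTER_CUBIC))
E
```

```text
tcp px (np.float64(315.9264256885831), np.float64(236.05210585065072)) grasp px (np.float64(315.81514829641225), np.float64(248.32772074911338))
[-0.7814 -0.624   0.    ] [-0.624   0.7815  0.    ]
(283, 242) [ 0.6259 -0.0452  0.0734] tool x,y,z-up 0.011725101013223466 -0.016520755049578166 0.03733072196296124
(290, 245) [ 0.6246 -0.0417  0.0745] tool x,y,z-up 0.010578953125711608 -0.012907483067017219 0.03844111510285441
(290, 270) [ 0.6299 -0.0363  0.0863] tool x,y,z-up 0.0030393045631534206 -0.012001865424497648 0.05017566263720804
(290, 300) [ 0.6948  0.003  -0.0004] tool x,y,z-up -0.0721639674218762 -0.021856283396909808 -0.036489955933966624
(275, 260) [ 0.6275 -0.0458  0.0917] tool x,y,z-up 0.01091751362344151 -0.017952995071637428 0.055630516569898196
(347, 245) [ 0.6062 -0.02    0.0764] tool x,y,z-up 0.011450063450309092 0.015519871756662815 0.04032551639824019
(342, 245) [ 0.6077 -0.022   0.0765] tool x,y,z-up 0.011484962765275886 0.013035213577855847 0.040414320727125023
(341, 270) [ 0.6185 -0.0136  0.0766] tool x,y,z-up -0.002179680197792221 0.012865911378962232 0.040522784134182414
(342, 300) [0.6673 0.0367 0.0002] tool x,y,z-up -0.0717030825880239 0.021749565049272897 -0.03593390582098991
(360, 260) [ 0.6061 -0.0131  0.0842] tool x,y,z-up 0.007186579355042242 0.020990853501847543 0.04806202828887437
(318, 220) [ 0.6097 -0.0355  0.0583] tool x,y,z-up 0.01836757529416188 0.0012080465982015427 0.022175220253151988
(318, 205) [ 0.6092 -0.0358  0.0294] tool x,y,z-up 0.018943952496591445 0.0013146377212318028 -0.006652368625628992
(318, 240) [ 0.617  -0.0297  0.0643] tool x,y,z-up 0.009031288980279913 0.0012091323755089327 0.02820281661175591
(318, 262) [ 0.6234 -0.0246  0.0738] tool x,y,z-up 0.0008103384303801072 0.0011945027732687655 0.037668463581528304
(300, 245) [ 0.6279 -0.034   0.0577] tool x,y,z-up 0.003203634626011885 -0.008970598332102491 0.021588193433627882
```

View pics/w9c.png

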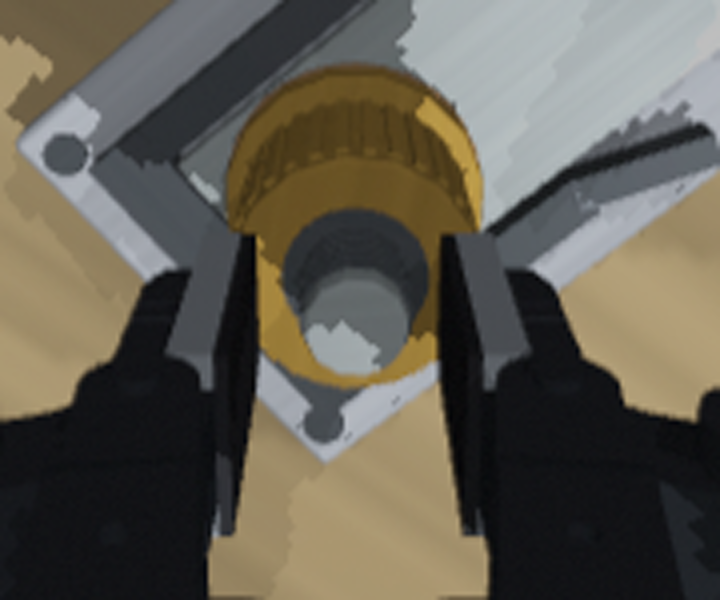

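```bash
python3 - <<'E'
from h import *
np.set_printoptions(precision=4,suppress=True)
c=arm.calibration('wrist'); f=200/np.tan(np.radians(c['fovy'])/2)
for n,tz,gap in [('w3',.1215,9.5),('w6',.0251,9.5),('w7',.1383,40),('w8',.1232,55),('w9',.0361,25)]:
    z=np.load(n+'.npz'); c['view']=z['view']; W=cloud('wrist',z['d'],c); T=np.linalg.inv(z['view'])
    im=cv2.imread(f'pics/{n}.png'); H=cv2.cvtColor(im,cv2.COLOR_BGR2HSV)
    d=z['d']; m=(d<.20)&(d>.02)
    # finger pixels: nearest to cam, upper rows
    v,u=np.nonzero(m); zz=W[...,2][m]; i=np.argsort(v)[:8]
    print(n,'cam z-tcp',T[2,3]-tz,'tops',[(int(u[k]),int(v[k]),round(float(d[v[k],u[k]]),3),round(float(W[v[k],u[k],2]-tz),4)) for k in i[:4]])
    for uu in (240,255,265,275,283,290,300,305):
        col=np.flatnonzero(m[:,uu]); print('   ',uu,col[:1],[ (round(float(d[r,uu]),3),round(float(W[r,uu,2]-tz),4)) for r in col[:1]])
E
```

```text
w3 cam z-tcp 0.16850592698292916 tops [(292, 0, 0.199, -0.0624), (293, 0, 0.199, -0.0627), (295, 0, 0.199, -0.0627), (297, 0, 0.2, -0.0629)]
    240 [275] [(0.109, 0.0705)]
    255 [283] [(0.111, 0.0694)]
    265 [281] [(0.114, 0.0671)]
    275 [269] [(0.113, 0.0664)]
    283 [71] [(0.163, -0.0094)]
    290 [1] [(0.2, -0.063)]
    300 [0] [(0.2, -0.0632)]
    305 [0] [(0.194, -0.0565)]
w6 cam z-tcp 0.16802528706292857 tops [(0, 0, 0.166, -0.0255), (1, 0, 0.166, -0.0255), (2, 0, 0.167, -0.026), (3, 0, 0.167, -0.0263)]
    240 [0] [(0.167, -0.0257)]
    255 [0] [(0.167, -0.0257)]
    265 [0] [(0.167, -0.0255)]
    275 [0] [(0.167, -0.026)]
    283 [0] [(0.167, -0.0266)]
    290 [0] [(0.166, -0.0253)]
    300 [0] [(0.168, -0.0267)]
    305 [0] [(0.166, -0.0253)]
w7 cam z-tcp 0.16905427961679956 tops [(266, 239, 0.146, 0.0324), (267, 239, 0.147, 0.032), (268, 239, 0.146, 0.0327), (269, 239, 0.146, 0.0327)]
    240 [270] [(0.122, 0.0582)]
    255 [248] [(0.146, 0.0336)]
    265 [241] [(0.144, 0.0347)]
    275 [239] [(0.146, 0.0326)]
    283 [329] [(0.081, 0.0999)]
    290 [329] [(0.082, 0
[... 152 characters left out ...]
43, 0.0358), (253, 241, 0.144, 0.0344), (254, 241, 0.144, 0.0347)]
    240 [250] [(0.143, 0.0369)]
    255 [241] [(0.143, 0.0354)]
    265 [244] [(0.15, 0.0297)]
    275 [329] [(0.083, 0.0982)]
    283 [329] [(0.083, 0.0986)]
    290 [329] [(0.082, 0.099)]
    300 [331] [(0.083, 0.0989)]
    305 [332] [(0.081, 0.1007)]
w9 cam z-tcp 0.16854792401437066 tops [(0, 0, 0.177, -0.0367), (1, 0, 0.176, -0.0355), (2, 0, 0.177, -0.0362), (3, 0, 0.178, -0.037)]
    240 [0] [(0.177, -0.0365)]
    255 [0] [(0.176, -0.0358)]
    265 [0] [(0.176, -0.0356)]
    275 [0] [(0.177, -0.037)]
    283 [0] [(0.177, -0.037)]
    290 [0] [(0.176, -0.0359)]
    300 [0] [(0.177, -0.0369)]
    305 [0] [(0.177, -0.0369)]
```

The depth image explains it. The visible fingertips are about 32 mm above the reported TCP, so the fingers closed above the ring, touching only air. The post was gripped near its top for the same reason. I'll open, go down in guarded steps and check force and picture.

>>> drive_tool --pt "0 0 0.5 0" --pt "0 0 0.5 0" --pt "0 0 0.5 0" --pt "0 0 0.2 0" --pt "0 0 -0.2 0" --pt "0 0 -0.6 0" --pt "0 0 -1.0 0" --pt "0 0 -1.0 0" --jaw 5.5

```text
t: 15.32
tool_pos: [0.623, -0.0247, 0.0237]
orientation: [-0.331, 0.944, 0.001, -0.001]
wrist_force: [-0.5, -0.9, -0.5]
finger_gap: 0.0552
```

```bash
cat > tip.py <<'E'
import sys
from h import *
np.set_printoptions(precision=4,suppress=True)
n=sys.argv[1]; c=arm.calibration('wrist'); s=arm.get_state(); p,d=arm.grab_frame('wrist'); save(n,p)
W=cloud('wrist',d,c); H=cv2.cvtColor(p,cv2.COLOR_RGB2HSV)
print(s['t'],s['tool_pos'],s['wrist_force'],s['wrist_torque'],s['finger_gap'])
o=s['orientation'];x,y=o[0],o[1]; xd=np.array([2*x*x-1,2*x*y]); yd=np.array([2*x*y,2*y*y-1])
r=W-s['tool_pos']; ty=r[...,:2]@yd; tx=r[...,:2]@xd
m=(abs(tx)<.016)&(abs(abs(ty)-s['finger_gap']/2-.004)<.006)&(H[...,2]<110)&(H[...,1]<60)&(r[...,2]>-.01)&(r[...,2]<.08)
v=r[...,2][m]; print('finger pts',m.sum(),'low z rel',np.percentile(v,[0,1,3,5,10]) if m.sum() else '')
b=(H[...,0]>12)&(H[...,0]<28)&(H[...,1]>150)&(np.hypot(W[...,0]-.623,W[...,1]+.025)<.026)&(W[...,2]>.05)&(W[...,2]<.064); print('ring top z',np.median(W[...,2][b]))
E
python3 tip.py w10
```

```text
15.3167 [ 0.623  -0.0247  0.0237] [-0.4724 -0.8965 -0.462 ] [ 0.0552  0.0613 -0.0084] 0.05516014432666455
finger pts 4366 low z rel [-0.0098 -0.0075 -0.0056 -0.0049 -0.0044]
ring top z 0.05811003789974348
```

View pics/w10.png

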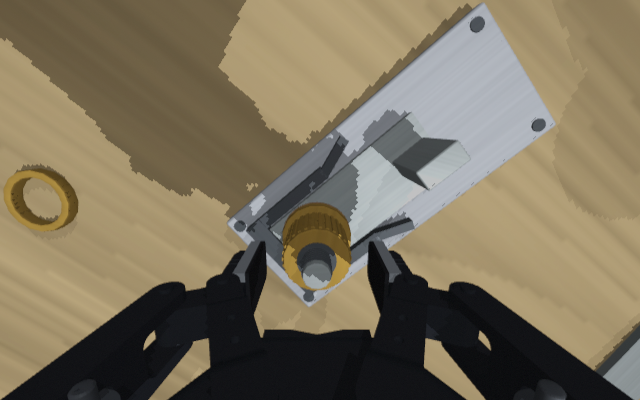

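No contact. The tips are near the ring top level, and I continue in small guarded steps.

>>> drive_tool --pt "0 0 -0.2 0" --pt "0 0 -0.4 0" --pt "0 0 -0.5 0" --pt "0 0 -0.5 0"

```text
t: 15.7
tool_pos: [0.6242, -0.0249, 0.0201]
orientation: [-0.331, 0.944, 0.0, -0.0]
wrist_force: [-1.2, 0.2, 0.0]
finger_gap: 0.0552
```

>>> drive_tool --pt "0 0 -0.2 0" --pt "0 0 -0.4 0" --pt "0 0 -0.5 0" --pt "0 0 -0.5 0"

```text
t: 16.03
tool_pos: [0.624, -0.0249, 0.015]
orientation: [-0.331, 0.944, 0.0, -0.0]
wrist_force: [0.7, 0.2, -0.1]
finger_gap: 0.0547
```

```bash
python3 - <<'E'
from h import *
np.set_printoptions(precision=4,suppress=True)
c=arm.calibration('wrist'); s=arm.get_state(); p,d=arm.grab_frame('wrist'); save('w11',p)
W=cloud('wrist',d,c); print(s['tool_pos'],s['wrist_force'],s['finger_gap'])
for uu in (240,250,255,260,375,380,385):
    for v in (240,243,246,250,255): print(uu,v,p[v,uu],W[v,uu])
E
```

```text
[ 0.624  -0.0249  0.015 ] [ 0.6716  0.2198 -0.0789] 0.054702100885508365
240 240 [177 182 190] [ 0.6592 -0.0614  0.0104]
240 243 [155 158 165] [ 0.661  -0.0602  0.0104]
240 246 [152 135  99] [ 0.6682 -0.0585  0.0001]
240 250 [101  88  65] [ 0.6426 -0.0596  0.0519]
240 255 [19 20 22] [ 0.6414 -0.0584  0.0582]
250 240 [82 86 92] [ 0.6506 -0.0568  0.0195]
250 243 [ 94  98 104] [ 0.6361 -0.0578  0.0524]
250 246 [77 80 85] [ 0.6356 -0.0572  0.0558]
250 250 [77 80 85] [ 0.635  -0.0563  0.0605]
250 255 [77 80 85] [ 0.6338 -0.0554  0.0667]
255 240 [77 82 87] [ 0.6483 -0.0544  0.0202]
255 243 [78 81 85] [ 0.634  -0.056   0.0535]
255 246 [76 80 85] [ 0.6343 -0.0552  0.0555]
255 250 [69 72 77] [ 0.6331 -0.0545  0.0613]
255 255 [16 16 18] [ 0.6329 -0.0535  0.0656]
260 240 [75 80 86] [ 0.6469 -0.0518  0.0189]
260 243 [19 20 23] [ 0.6328 -0.0539  0.0526]
260 246 [16 16 18] [ 0.6324 -0.0533  0.0561]
260 250 [13 12 14] [ 0.6332 -0.0523  0.0581]
260 255 [13 12 15] [ 0.6354 -0.0508  0.0581]
375 240 [76 81 86] [0.6014 0.0047 0.0196]
375 243 [76 79 84] [ 0.5965 -0.0086  0.0526]
375 246 [31 31 33] [ 0.597  -0.0092  0.0564]
375 250 [15 14 18] [ 0.5975 -0.01    0.0613]
375 255 [11  9 11] [ 0.599  -0.0092  0.063 ]
380 240 [113 120 127] [0.5993 0.0069 0.0202]
380 243 [76 79 84] [ 0.595  -0.0065  0.0524]
380 246 [77 81 85] [ 0.5955 -0.007   0.0558]
380 250 [77 81 85] [ 0.5959 -0.0084  0.0617]
380 255 [59 61 64] [ 0.5967 -0.0094  0.0672]
385 240 [ 95 102 108] [0.5975 0.0098 0.0192]
385 243 [ 94 100 107] [0.599  0.0111 0.0193]
385 246 [80 84 90] [ 0.594  -0.0052  0.056 ]
385 250 [77 80 85] [ 0.5947 -0.0059  0.0604]
385 255 [77 80 85] [ 0.5954 -0.0073  0.0665]
```

View pics/w11.png

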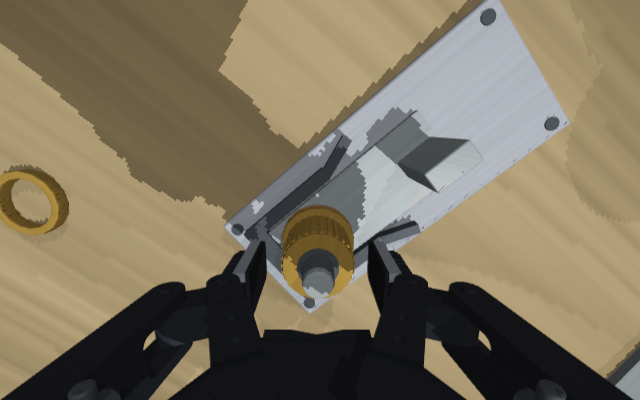

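There's no contact at TCP z 0.015, and the tips are at z of about 0.051, centred on the stud. Going 10 mm lower, then closing.

>>> drive_tool --pt "0 0 -0.2 0" --pt "0 0 -0.4 0" --pt "0 0 -0.6 0" --pt "0 0 -0.8 0" --pt "0 0 -1.0 0" --pt "0 0 -1.0 0"

```text
t: 16.58
tool_pos: [0.6238, -0.0249, 0.0047]
orientation: [-0.331, 0.944, 0.0, -0.001]
wrist_force: [-1.5, 0.8, -0.8]
finger_gap: 0.0546
```

>>> drive_tool --pt "0 0 0 0" --pt "0 0 0 0" --pt "0 0 0 0" --pt "0 0 0 0" --pt "0 0 0 0" --jaw 2 --squeeze 40

```text
t: 17.0
tool_pos: [0.6241, -0.0246, 0.0056]
orientation: [-0.331, 0.944, 0.0, -0.0]
wrist_force: [-2.5, 1.1, 2.2]
finger_gap: 0.035
```

```bash
python3 st.py; python3 m7.py w12
```

```text
17.0 [ 0.6241 -0.0246  0.0056] [-0.3306  0.9438  0.0003 -0.0002] j [-0.1519  0.4481  1.7273  0.0004  0.9669 -2.3968] F [-2.4707  1.0679  2.1662] T [ 0.1983  0.3354 -0.003 ] 0.03495465445676467 jt6 -0.00508230717969127
17.0 [ 0.6241 -0.0246  0.0056] [-0.3306  0.9438  0.0003 -0.0002] [-0.1519  0.4481  1.7273  0.0004  0.9669 -2.3968] [-2.4707  1.0679  2.1662] [ 0.1983  0.3354 -0.003 ] 0.03495465445676467
post 1821 [ 0.5465 -0.0104  0.0614] ((546.5682983398438, -9.955948829650879), (12.725833892822266, 24.089706420898438), 79.34630584716797)
stud 847 [ 0.622  -0.0247  0.0743] [ 0.6056 -0.0424  0.073 ] [ 0.6367 -0.0057  0.0783]
brass z hist (array([   0,   25,   58,  321,  340,   59,   68,   85,   79,   73,   81,
         77,   84,  103,   96,  107,  101,  160, 1028, 1239,    1,    0]), array([0.02 , 0.022, 0.024, 0.026, 0.028, 0.03 , 0.032, 0.034, 0.036,
       0.038, 0.04 , 0.042, 0.044, 0.046, 0.048, 0.05 , 0.052, 0.054,
       0.056, 0.058, 0.06 , 0.062, 0.064]))
ring top [ 0.6194 -0.0276  0.0581] [ 0.6221 -0.0252  0.0585] 0.05811123143018361
```

View pics/w12.png

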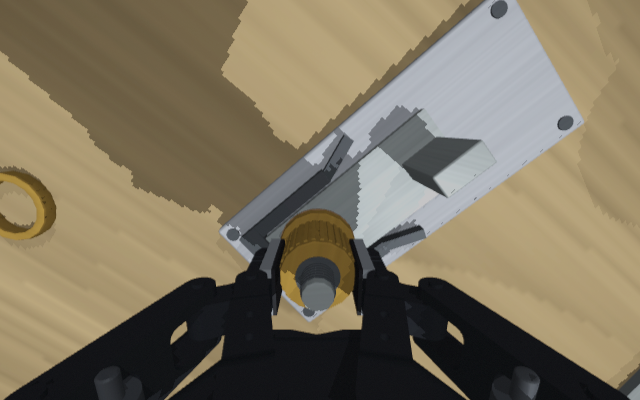

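The barrel is gripped, at 35 mm opening. Turning clockwise now, following the thread down at about 0.12 cm per 70°.

>>> drive_tool --pt "0 0 -0.01 -7" --pt "0 0 -0.02 -14" --pt "0 0 -0.04 -21" --pt "0 0 -0.05 -28" --pt "0 0 -0.06 -35" --pt "0 0 -0.07 -42" --pt "0 0 -0.08 -49" --pt "0 0 -0.09 -56" --pt "0 0 -0.11 -63" --pt "0 0 -0.12 -70"

```text
t: 17.88
tool_pos: [0.624, -0.0254, 0.0044]
orientation: [0.273, 0.962, -0.001, -0.0]
wrist_force: [-1.7, -0.3, 2.7]
finger_gap: 0.0349
```

```bash
python3 st.py
```

```text
17.8833 [ 0.624  -0.0254  0.0044] [ 0.2731  0.962  -0.0005 -0.0003] j [-0.1524  0.45    1.7274 -0.0012  0.965  -1.1692] F [-1.6909 -0.3158  2.7218] T [-0.0839  0.4447  0.0543] 0.034937657246835334 jt6 -0.926593691110611
```

>>> drive_tool --pt "0 0 -0.01 -7" --pt "0 0 -0.02 -14" --pt "0 0 -0.04 -21" --pt "0 0 -0.05 -28" --pt "0 0 -0.06 -35" --pt "0 0 -0.07 -42" --pt "0 0 -0.08 -49" --pt "0 0 -0.09 -56" --pt "0 0 -0.11 -63" --pt "0 0 -0.12 -70"

```text
t: 18.72
tool_pos: [0.6233, -0.0254, 0.0031]
orientation: [0.776, 0.631, -0.001, -0.001]
wrist_force: [-4.3, -1.2, 3.8]
finger_gap: 0.0347
```

```bash
python3 st.py
```

```text
18.7167 [ 0.6233 -0.0254  0.0031] [ 0.7755  0.6313 -0.0013 -0.0006] j [-0.1526  0.4516  1.728  -0.0014  0.9645  0.0525] F [-4.2946 -1.2491  3.8195] T [-0.0281  0.7329  0.0475] 0.03471760249419007 jt6 -0.9268703497946262
```

>>> drive_tool --pt "0 0 -0.01 -7" --pt "0 0 -0.02 -14" --pt "0 0 -0.04 -21" --pt "0 0 -0.05 -28" --pt "0 0 -0.06 -35"

```text
t: 19.13
tool_pos: [0.6229, -0.0252, 0.003]
orientation: [0.929, 0.369, -0.002, -0.001]
wrist_force: [-6.0, -0.5, 8.1]
finger_gap: 0.0348
```

```bash
python3 st.py
```

```text
19.1333 [ 0.6229 -0.0252  0.003 ] [ 0.9294  0.3691 -0.0019 -0.0005] j [-0.1525  0.4518  1.7281 -0.0012  0.9655  0.663 ] F [-6.0497 -0.4832  8.0658] T [0.2154 1.0739 0.1854] 0.034765237080424026 jt6 -0.8150739222764969
```

>>> drive_tool --pt "0 0 -0.01 -7" --pt "0 0 -0.02 -14" --pt "0 0 -0.04 -21"

```text
t: 19.38
tool_pos: [0.6228, -0.025, 0.0029]
orientation: [0.981, 0.194, -0.002, -0.0]
wrist_force: [-7.2, 0.8, 10.4]
finger_gap: 0.0354
```

```bash
python3 st.py
```

```text
19.3833 [ 0.6228 -0.025   0.0029] [ 0.9811  0.1935 -0.002  -0.0004] j [-0.1523  0.4519  1.728  -0.0007  0.9658  1.0294] F [-7.2066  0.8013 10.3561] T [0.3346 1.2324 0.1907] 0.03535216123700679 jt6 -0.7732880674302578
```

>>> drive_tool --pt "0 0 -0.01 -7" --pt "0 0 -0.02 -14" --pt "0 0 -0.04 -21"

```text
t: 19.63
tool_pos: [0.6229, -0.0248, 0.0029]
orientation: [1.0, 0.012, -0.002, -0.0]
wrist_force: [-7.3, 2.4, 11.0]
finger_gap: 0.035
```

```bash
python3 st.py
```

```text
19.6333 [ 0.6229 -0.0248  0.0029] [ 0.9999  0.0116 -0.002  -0.0002] j [-0.1521  0.452   1.7278 -0.0004  0.9658  1.3958] F [-7.2695  2.4495 10.9759] T [0.4368 1.2354 0.2498] 0.0350209067499007 jt6 -0.7139247469604015
```

Torque has risen clearly: Tz went from 0.05 to 0.25 Nm and the tool stopped sinking. I'll pause and check the ring height.

```bash
cat > m13.py <<'E'
import sys
from h import *
np.set_printoptions(precision=4,suppress=True)
n=sys.argv[1]
c=arm.calibration('wrist');s=arm.get_state();p,d=arm.grab_frame('wrist'); save(n,p)
W=cloud('wrist',d,c);Z=W[...,2]; H=cv2.cvtColor(p,cv2.COLOR_RGB2HSV)
R=np.hypot(W[...,0]-.6228,W[...,1]+.0247)
b=(H[...,0]>12)&(H[...,0]<28)&(H[...,1]>140)
for nm,m in [('barrel top',b&(R>.011)&(R<.016)&(Z>.05)&(Z<.064)),('flange top',b&(R>.0195)&(R<.0215)&(Z<.04)&(Z>.02)),('stud',(Z>.071)&(Z<.08)&(R<.006)),('plate',(H[...,1]<50)&(abs(Z-.018)<.004)&(abs(W[...,0]-.58)<.012)&(R<.05)),('posttop',(H[...,1]<60)&(abs(Z-.062)<.003)&(np.hypot(W[...,0]-.5476,W[...,1]+.01)<.004))]:
    q=Z[m]; print(nm,len(q),np.median(q) if len(q) else '',q.std() if len(q) else '')
print(s['wrist_torque'],s['wrist_force'],s['joint_torque'][5])
E
python3 m13.py w13
python3 - <<'E'
import sys; sys.path.insert(0,'.')
E
```

```text
barrel top 1376 0.055473330786843245 0.0005498571151734429
flange top 305 0.025457100480569372 0.0012120008572077702
stud 615 0.07505873160604892 0.0005303097211641874
plate 536 0.01787604076624867 0.0010616754683237413
posttop 0  
[0.4368 1.2354 0.2498] [-7.2695  2.4495 10.9759] -0.7139247469604015
```

View pics/w13.png

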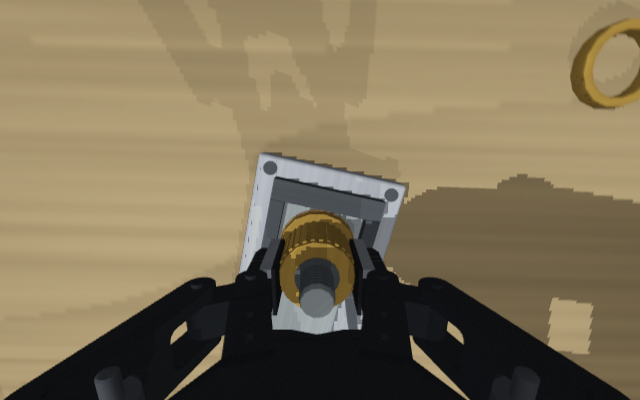

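The ring has seated: its flange top is at 0.0255 (expected 0.026), the plate is at 0.018, and the ring has turned 217°, or 0.60 turn. The torque rise of 0.15–0.21 Nm over drag and the angle past touch give about 13–19 N, so I stop here. Relieve the vertical load, let go and lift.

>>> drive_tool --pt "0 0 0.05 0" --pt "0 0 0.1 0" --pt "0 0 0.1 0"

```text
t: 19.93
tool_pos: [0.623, -0.0248, 0.003]
orientation: [1.0, 0.014, -0.002, -0.0]
wrist_force: [-5.6, 0.2, 7.2]
finger_gap: 0.0348
```

```bash
python3 st.py
```

```text
19.9333 [ 0.623  -0.0248  0.003 ] [ 0.9999  0.0137 -0.0016 -0.0004] j [-0.1523  0.4516  1.7283  0.0002  0.965   1.391 ] F [-5.6395  0.2251  7.2287] T [ 0.379   0.8924 -0.1404] 0.034825876014914395 jt6 -0.17193880397826433
```

>>> drive_tool --pt "0 0 0 0" --pt "0 0 0 0" --pt "0 0 0 0" --pt "0 0 0 0" --jaw 5.8

```text
t: 20.27
tool_pos: [0.6249, -0.0252, 0.0026]
orientation: [1.0, 0.014, 0.001, 0.0]
wrist_force: [-0.0, -0.2, 0.3]
finger_gap: 0.0576
```

>>> drive_tool --pt "0 0 1 0" --pt "0 0 3 0" --pt "0 0 6 0" --pt "0 0 9 0" --pt "-2 0 12 0" --pt "-5 0 13 0" --pt "-8 0 13 0" --pt "-8 0 13 0" --pt "-8 0 13 0"

```text
t: 21.02
tool_pos: [0.5431, -0.0248, 0.133]
orientation: [1.0, 0.014, 0.0, 0.0]
wrist_force: [1.7, 0.4, 0.2]
finger_gap: 0.0584
```

```bash
python3 m13.py w14; python3 m7.py w15 | head -6
```

```text
barrel top 630 0.05552601160128104 0.0007091060602898801
flange top 122 0.025530548357579758 0.0006572419957689258
stud 205 0.07515829889954315 0.0006655443069226784
plate 853 0.017620986988934495 0.0009782687818592152
posttop 61 0.06152711236090211 0.0006655870541723915
[-0.0019 -0.0154  0.0158] [1.7325 0.4328 0.1764] -0.005980893038213253
21.0667 [ 0.5447 -0.025   0.1333] [0.9999 0.014  0.001  0.0002] [-0.1746  0.1206  1.8658  0.      1.1532  1.3682] [-0.2325  0.5051 -0.5737] [ 0.0404 -0.0643 -0.0012] 0.05822741839850055
post 347 [ 0.5474 -0.0096  0.0614] ((547.0881958007812, -9.55616569519043), (11.971250534057617, 23.90737533569336), 78.85382843017578)
stud 258 [ 0.6232 -0.0245  0.075 ] [ 0.6167 -0.0308  0.0733] [ 0.6302 -0.0182  0.0773]
brass z hist (array([  0,   1, 108,  41,   0,   0,   0,   0,   0,   0,   0,   0,   2,
         0,   2,   1,  54, 693, 189,   0,   0,   0]), array([0.02 , 0.022, 0.024, 0.026, 0.028, 0.03 , 0.032, 0.034, 0.036,
       0.038, 0.04 , 0.042, 0.044, 0.046, 0.048, 0.05 , 0.052, 0.054,
```

View pics/w14.png

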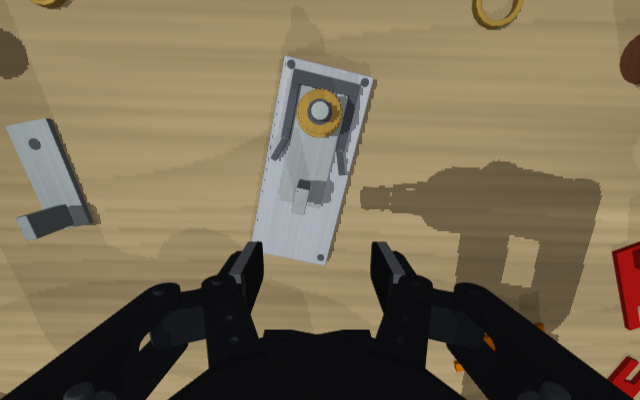

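The plate is home (post to stud 77.2 mm, unchanged) and the ring is down on it at (320,112). The gripper is clear and the bystanders are where they were, so I'm handing in.

```bash
python3 -c "
from bench import arm
print(arm.job_done())"
```

```text
the job is handed in; nothing more can be done
None
```

The job is handed in: the slotted plate is home in the jig and the ring is screwed down on it. The gripper had let go and was clear of everything, at about 21 s.

**Plate:** I laid it on the bed and slid it slot first under the ring until it stopped moving and the force rose to about 11 N. The post-to-stud distance is 77.2 mm against a nominal 78, which is within camera accuracy, and it was the same before and after tightening.

**Ring:** I turned it clockwise 217° (0.60 turn) and stopped when it no longer sank and the turning torque had risen from about 0.05 to 0.25 Nm. The flange top is at 25.5 mm and the barrel top at 55.5 mm, against the 26 and 56 mm expected when it rests on the plate. I estimate the nip at 13–19 N; the limit for snug is 20 N.

**Checks that disagreed:**
- **Fingertips:** they appeared about 32 mm above the reported TCP, so my first close on the ring met only air above it. I opened, went lower in small steps and gripped it properly.
- **Touch angle:** the torque alone puts first contact near 140°. The measured sinking of the ring puts it near 165°, which fits the stated range. That disagreement is why the nip estimate is a range.
- **Torque after stopping:** Tz read −0.14 Nm in the check just before I let go. I put that down to wind-up in the arm; the ring's height was unchanged after release.

I touched nothing else on the bench, and the other things visible in the last wrist picture looked undisturbed.

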